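# Find the wagon's hidden dog socket and clamp the carving

## Robot

A 6-joint arm with a two-finger parallel gripper is mounted at the origin on the work surface. World frame = base frame: x ahead of the robot, y to its left, z up, the work surface at z = 0. Lengths are in m, angles in rad, forces in N, time in s.
With the tool pointing down it reaches from about 0.375 to 0.925 m from the base axis. Payload 5.7 kg.
Tool frame: the origin (TCP) lies at the very end of the fingers, on their centre line; the grasp point (between the pads) lies arm.grip_point_offset behind it (arm.grip_point_offset is the distance from the TCP to the grasp point, in m); z points along the fingers, y is the direction in which the jaws open and shut (so a half turn about z gives the same grasp; the last joint's range is limited). The gripper opens to 85 mm and grips with 20 to 120 N. Pads are 22 mm wide; open, the fingers measure 114 mm over their backs; the gripper's body (76 mm by 85 mm) begins 54 mm behind the grasp point. The pads swing forward as they close: fully open they stand 13 mm farther back than shut.
Start: joints at [1.133, 0.359, 1.51, -0, 1.272, -0.115], TCP at [0.19, 0.569, 0.231] pointing down, gripper open.
Joint ranges: [-2.97, 2.97], [-1.01, 2.36], [0.21, 2.38], [-0.96, 4.11], [0.2, 2.71], [-2.98, 2.98]. Speed limits (rad/s): [2.39, 2.39, 3.14, 3.14, 3.14, 3.14].

## Interface

Orientations are given as a unit quaternion [x, y, z, w].
In Python, from station import arm, optics gives the robot as it stands.
- The arm moves only by the tool move_arm, never from a script. Its argument "deltas" is a list of rows, each an object of numbers: "dx", "dy", "dz": the shift along the world's x, y, z in cm; "rx", "ry", "rz": the turn, a rotation vector about the world's x, y, z in rad. In form: [{"dx": .., "dy": .., "dz": .., "rx": .., "ry": .., "rz": ..}, ...]. A call has 1 to 5 rows; each row shifts and turns the commanded pose from where the row before left it; what a row does not reach is not made up. A row lasts 1/8 s, in which the tool goes at most 62.5 mm and 10.7 degrees, less where a joint would pass 70% of its speed; a pose out of reach is approached as far as the arm can. A call with a gripper value outside its range is refused whole. "grip" is the closure, from -1 (fully open) to 1 (shut), set as the call begins (left out, the last holds). The fingers move at their own pace and stop on an object; "squeeze" is the grip in N (left out, the last holds). Time passes only in rows, so rows that do not move let the fingers close. It gives the time, the measured TCP pose, the force and the opening at its end, in the units of the state.
- arm.observe(): the state, without advancing time (a new reading comes with each control period).
- optics.snapshot(name): name is "scene" or "top"; returns the picture (400x640x3 uint8, red, green, blue); there is no depth.
- optics.calibration(name): a dict with "fx", "fy", "cx", "cy" (pixels), "eye" and "rotation" of the camera in the world. Camera axes: x right, y down, z forward; pixel columns grow to the right and rows downward; lengths in m; the calibration is good to about 2 mm. A picture is of the moment at which its call begins. calibration takes no time and is no camera call.
- arm.sign_off(): hands the job in, once; it reports no verdict.
The state is a dict: "clock": time; "q": joint angles; "dq": joint speeds; "effort": joint torques, N m; "eef_pos": TCP position; "tcp_rot": TCP orientation; "contact_force": force on the tool from outside, world axes, zero at the start; "moment": the same for the moment, N m; "width": opening from 0.0 (shut) to 1.0 (fully open).
Only numpy, scipy, OpenCV 4.12 (cv2) and the standard library are available. Lean on these libraries where they do the work, as an engineer would, in place of code of your own. Each camera call takes 0.05 s, during which the arm holds its last target. There are 200 camera calls.

## Task

Take the steel bench dog from the rack and find the hidden socket of the wagon in the clamping bench: slide the dog's nose lightly along the cover strip in the slot until it drops in, and lower it fully home. Then use the dog to draw the wagon along until the carved panel is snug between the dog and the stop batten, gently so that nothing is scored or bruised; let go, and leave everything else where it is.

Things in the scene. Friction and masses are not known exactly. Their poses are not given: they have to be found in the camera images.
- bench: Clamping bench: low pale wooden bench, fixed, 220 mm wide (its x), 570 mm long (its y, from -310 to +260 mm), top 90 mm above the table. Origin at table height under the slot's centre line. The slot in its top runs along y at x = 0, 36 mm wide, from y = -130 to +75 mm. Under it a wagon block with a socket slides along y, by 11 N, and stays where left; socket travel y = -110 to +55 mm.
- strip (a point): Middle of the slot's floor (axes as the bench): a plain dark steel cover strip, 6 mm below the bench top, that moves with the wagon. The socket goes through it on the centre line: round, 22 mm wide, 42 mm deep, closed flush by a look-alike dust plug that sinks under 1.5 N. It starts at y -78 to -2 mm from this point, place not measured. Over 15 N can drag the strip, over 60 N scores it.
- batten_face (a point): Middle of the foot of the stop batten's face, at bench-top height, y = +136 mm in the bench's frame; axes as the bench. The dark wooden batten, 190 mm wide, 14 mm high, is fixed across the bench top on the +y side of this face.
- dog_mid (a point): Steel bench dog, 90 mm tall, 0.3 kg, upright in one of the rack's two holes. Point near its middle, on its axis (z, up): below it a 40 mm shank, 20 mm round, nose tapered to 14 mm over the last 3 mm; above it the head: a collar 30 mm round and 24 mm high, then 26 mm of 26 mm round grip. Fully home, the collar's underside (this point's height) lies on the cover strip.
- panel_mid (a point): Carved panel of pale wood with a rosette: slab 170 mm (its x) by 76 mm (its y) by 16 mm, relief up to 9 mm higher, 0.1 to 0.2 kg, loose on the bench top between slot and batten. Point at the slab's centre, 8 mm above its underside. Its y ends face dog and batten; it starts 12 to 35 mm short of the batten, up to 0.1 rad askew. Over 50 N from the dog bruises it.
- rack: The fixed wooden dog rack, a block 60 mm (its x) by 130 mm (its y) by 60 mm high, origin under its centre. Its two holes, 24 mm wide, are 30 mm either side of the centre along y; a dog's collar rests on its top, so 50 mm of it stands above, and 60 mm lies between the two dogs' axes.
- beech_dog_mid (a point): The spare wooden (pale beech) dog in the other hole of the rack, same shape as the steel one; same point. To be left alone.
- mallet: Carver's mallet of dark wood standing on its head, 245 mm tall, right of the bench. To be left alone.
- glue: White glue bottle with orange cap, 170 mm tall, right of the bench. To be left alone.
- gouge1: Carving gouge, 265 mm long and 26 mm high, lying on the table in front of the bench. To be left alone.
- gouge2: Second gouge with red handle, lying on the table in front of the bench. To be left alone.
- pencil: Red carpenter's pencil, 170 mm long, 8 mm high, lying on the bench's -y end. To be left alone.
- clamp: Bar clamp with teal handle, 360 mm long, 27 mm high, lying flat behind the bench. To be left alone.
- figure: Small carved figure of pale wood, 132 mm tall, behind the bench. To be left alone.
Things that resemble listed ones, but are neither listed nor needed, are in the scene too. Of the things like the part that bears dog_mid, leave any that is purple; of the rest the larger one is meant.

How it is judged:
By the outcome, as a careful person would: the job done as asked, in the order asked, and still so for the second after the job is handed in, with the robot touching nothing.
It also fails if it takes over 67 s, if anything falls off the work surface, if the arm or the gripper's body presses on something with over 40 N, if the wrist force passes 120 N, or if a joint passes its speed limit or range.

## Working session

There is one attempt and no reset: what is moved stays moved. The work goes in short steps, Python scripts to look and compute and a tool call to move; the robot and the scene stay as the last step left them, time stands still between calls to the robot, and variables do not carry over. Pictures are saved under pics/ and viewed, about 8 in all and at most 12, crops included, and the job is handed in when it is done.

Besides the shell and the picture viewer there is one more tool, called after ">>>" by a JSON object that holds its "op" and its "data". move_arm: Moves the arm, as the interface text tells. Its arguments: {"type":"object","properties":{"deltas":{"type":"array","items":{"type":"object","properties":{"dx":{"type":"number"},"dy":{"type":"number"},"dz":{"type":"number"},"rx":{"type":"number"},"ry":{"type":"number"},"rz":{"type":"number"}}}},"grip":{"type":"number"},"squeeze":{"type":"number"}},"required":["deltas"]}

```bash
mkdir -p pics
cat > h.py <<'E'
import numpy as np, cv2
from station import arm, optics
def snap(n,f):
    im=optics.snapshot(n); cv2.imwrite('pics/'+f,cv2.cvtColor(im,cv2.COLOR_RGB2BGR)); return im
def ray(n,u,v,z):
    c=optics.calibration(n); R=np.array(c['rotation']); e=np.array(c['eye'])
    d=R@np.array([(u-c['cx'])/c['fx'],(v-c['cy'])/c['fy'],1]); return e+d*(z-e[2])/d[2]
def proj(n,p):
    c=optics.calibration(n); q=np.array(c['rotation']).T@(np.array(p)-np.array(c['eye']))
    return c['fx']*q[0]/q[2]+c['cx'],c['fy']*q[1]/q[2]+c['cy']
E
python3 - <<'E'
from h import *
snap('scene','s1.png');snap('top','t1.png')
print(arm.observe(),arm.grip_point_offset)
for n in('scene','top'):print(optics.calibration(n))
E
```

```text
{'clock': 0.1, 'q': array([ 1.13289725e+00,  3.59440709e-01,  1.51133967e+00,  1.28561061e-05,
        1.27249563e+00, -1.15122178e-01]), 'dq': array([ 0.00066149, -0.00208499, -0.00352023,  0.0005734 ,  0.00080034,
        0.00062122]), 'effort': array([-4.06961890e-04, -5.28651452e+01, -2.79353982e+01, -4.49258223e-04,
        5.03990785e-03,  4.77665651e-05]), 'eef_pos': array([0.19007229, 0.56844594, 0.23052715]), 'tcp_rot': array([ 1.60690579e-01,  9.87004473e-01, -8.08030875e-04, -2.35688286e-04]), 'contact_force': array([-0.69534139, -0.64727601, -0.29146711]), 'moment': array([ 0.03710473,  0.03570405, -0.00187825]), 'width': 0.9997672195594406} 0.0187
{'fx': 457.9047677973109, 'fy': 457.9047677973109, 'cx': 314.9834860166844, 'cy': 197.83557407379217, 'eye': array([1.15963133, 0.01816566, 1.12845557]), 'rotation': array([ 0.6332946 ,  0.72518264, -0.19835962, -0.18357982])}
{'fx': 380.1135059936531, 'fy': 380.1135059936531, 'cx': 316.83812177176094, 'cy': 200.42563855723157, 'eye': array([ 0.31696509, -0.05996279,  1.36615572]), 'rotation': array([ 0.71309631, -0.69547926,  0.06936123, -0.05469254])}
```

View pics/s1.png

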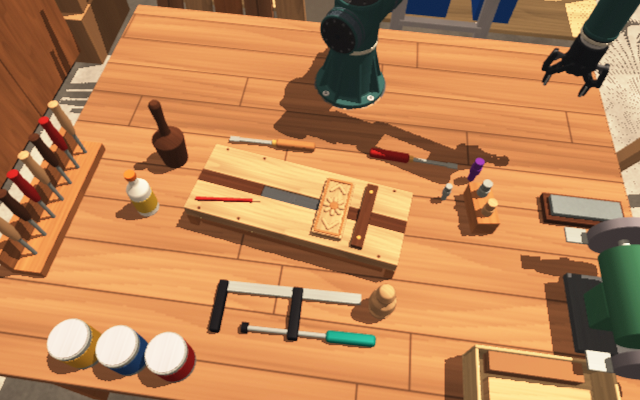

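View pics/t1.png

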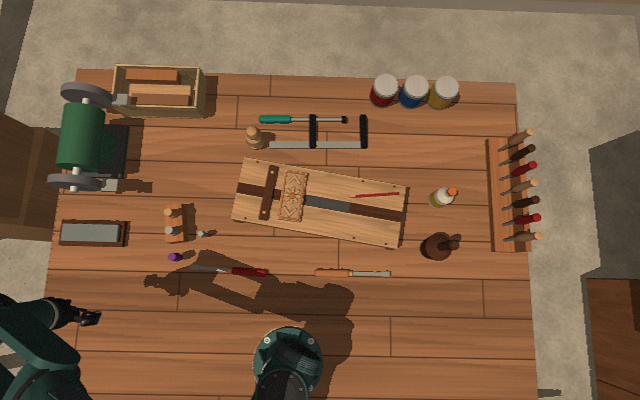

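The scene view shows the rack at (482,205). A steel dog stands at (486,187), a beech one at (491,206), a purple one at (477,168) and a smaller grey one at (447,192). I'll confirm which is which in an enlarged composite.

```bash
sed -i 's/import numpy as np, cv2/import numpy as np, cv2\nfrom scipy.spatial.transform import Rotation as Ro/; s/np.array(c\[.rotation.\])/Ro.from_quat(c["rotation"]).as_matrix()/' h.py
python3 - <<'E'
from h import *
s=cv2.imread('pics/s1.png');t=cv2.imread('pics/t1.png')
def cr(im,u,v,w,h,k): return cv2.resize(im[v:v+h,u:u+w],None,fx=k,fy=k,interpolation=cv2.INTER_CUBIC)
a=np.hstack([cr(s,425,145,80,60+30,3.333*1),cr(t,150,190,80,90,3.333)])
b=np.hstack([cr(s,180,140,240,140,1.6666),cr(t,225,150,190,100,400/190)][:1])
b2=cr(t,225,150,190,110,2)
W=800
can=np.zeros((600,800,3),np.uint8)
can[:a.shape[0],:a.shape[1]]=a
can[310:310+b.shape[0],:b.shape[1]]=b
can[310:310+b2.shape[0],410:410+b2.shape[1]]=b2
cv2.imwrite('pics/c1.png',can)
E
```

```text
(no output)
```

View pics/c1.png

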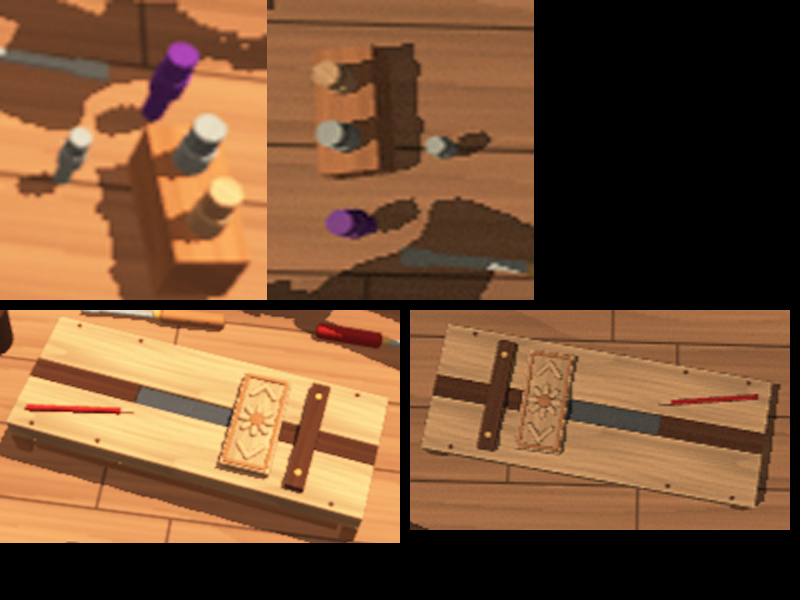

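The composite shows the large grey dog in the rack next to the beech one: top view about (170,229), scene about (488,183). The small grey dog on the table and the purple one are decoys, so the rack steel dog is the one meant. Next I measure.

Run:
```python
from h import *
s=cv2.imread('pics/s1.png');t=cv2.imread('pics/t1.png')
# dog tops
for n,im,box,z in(('scene',s,(478,176,498,196),.11),('top',t,(162,220,180,238),.11)):
    hsv=cv2.cvtColor(im,cv2.COLOR_BGR2HSV); x0,y0,x1,y1=box
    c=hsv[y0:y1,x0:x1]; m=((c[...,1]<60)&(c[...,2]>130)).astype(np.uint8)
    k,l,st,ce=cv2.connectedComponentsWithStats(m); i=1+st[1:,4].argmax()
    u,v=ce[i]+[x0,y0]; print(n,'steel top',u,v,st[i],ray(n,u,v,z))
print('beech',ray('top',150+(327-267)/3.333,190+75/3.333,.11),ray('scene',425+226/3.333,145+192/3.333,.11))
# bench corners
S=lambda x,y:(180+x/1.6667,140+(y-310)/1.6667); T=lambda x,y:(225+(x-410)/2,150+(y-310)/2)
a=[ray('scene',*S(*p),.09)[:2] for p in((62,318),(387,398),(357,525),(8,424))]
b=[ray('top',*T(*p),.09)[:2] for p in((770,384),(448,325),(424,448),(756,507))]
for q in(a,b):
    q=np.array(q);print(q.round(4).tolist(),q.mean(0),[np.linalg.norm(q[i]-q[(i+1)%4]).round(3) for i in range(4)])
# centre-line: steel strip
for n,im,box in(('scene',s,(255,180,325,215)),('top',t,(300,185,356,220))):
    hsv=cv2.cvtColor(im,cv2.COLOR_BGR2HSV);x0,y0,x1,y1=box;c=hsv[y0:y1,x0:x1]
    m=((c[...,1]<75)).astype(np.uint8);k,l,st,ce=cv2.connectedComponentsWithStats(m); i=1+st[1:,4].argmax()
    pts=np.argwhere(l==i)[:,::-1]+[x0,y0]; W=np.array([ray(n,u,v,.084)[:2] for u,v in pts],float)
    r=cv2.minAreaRect((W*1000).astype(np.float32)); print(n,'strip',st[i],r,cv2.boxPoints(r).round().tolist())
# batten & panel
for n,f in(('scene',S),('top',T)):
    if n=='scene':
        P=dict(batten=[(313,384),(330,389),(303,491),(285,486)],panel=[(247,374),(289,384),(268,475),(220,465)])
    else: P=dict(batten=[(497,341),(517,343),(496,450),(477,447)],panel=[(532,350),(577,356),(559,453),(516,448)])
    for k,v in P.items(): print(n,k,[(ray(n,*f(*p),.104 if k=='batten' else .106)[:2]*1000).round().tolist() for p in v])
```

```text
scene steel top 487.25454545454545 183.3272727272727 [ 5  4  9  8 55] [0.43307403 0.40264926 0.11      ]
top steel top 168.1219512195122 229.7560975609756 [ 3  7  7  7 41] [0.42931804 0.4023058  0.11      ]
beech [0.48638492 0.40788532 0.11      ] [0.49216177 0.41319609 0.11      ]
[[0.3939, -0.3476], [0.4782, 0.2074], [0.7044, 0.1684], [0.6096, -0.3807]] [ 0.5465168 -0.0881439] [np.float64(0.561), np.float64(0.23), np.float64(0.557), np.float64(0.218)]
[[0.5991, -0.387], [0.688, 0.1719], [0.4727, 0.2], [0.3876, -0.3597]] [ 0.53683392 -0.09371581] [np.float64(0.566), np.float64(0.217), np.float64(0.566), np.float64(0.213)]
scene strip [  6   7  59  23 575] ((534.8729248046875, -115.30719757080078), (155.7355194091797, 31.09551239013672), 81.07025146484375) [[507.0, -190.0], [538.0, -195.0], [562.0, -41.0], [532.0, -36.0]]
top strip [  3  10  47  17 439] ((536.2225952148438, -115.9483642578125), (157.8211212158203, 33.12312316894531), 81.26155853271484) [[508.0, -191.0], [541.0, -196.0], [565.0, -40.0], [532.0, -35.0]]
scene batten [[477.0, 86.0], [483.0, 114.0], [668.0, 85.0], [663.0, 58.0]]
scene panel [[474.0, -21.0], [484.0, 48.0], [650.0, 31.0], [643.0, -42.0]]
top batten [[658.0, 84.0], [656.0, 50.0], [471.0, 78.0], [475.0, 109.0]]
top panel [[643.0, 24.0], [635.0, -53.0], [468.0, -27.0], [475.0, 44.0]]
```

>>> {"op": "move_arm", "data": {"deltas": [{"dx": 4.8, "dy": -3.3}, {"dx": 4.8, "dy": -3.3}, {"dx": 4.8, "dy": -3.3}, {"dx": 4.8, "dy": -3.3}, {"dx": 4.9, "dy": -3.4}], "grip": -0.3, "squeeze": 70}}

```text
invalid input at $.deltas[0]: expected keys dx, dy, dz, rx, ry, rz
```

>>> {"op": "move_arm", "data": {"deltas": [{"dz": -3}, {"dz": -3}, {"dz": -2}]}}

```text
invalid input at $.deltas[0]: expected keys dx, dy, dz, rx, ry, rz
```

Run:
```python
from h import *
s=snap('scene','s2.png');t=snap('top','t2.png')
o=arm.observe();print(o['clock'],o['eef_pos'],o['tcp_rot'],o['contact_force'],o['width'])
s=cv2.imread('pics/s2.png');t=cv2.imread('pics/t2.png')
c=np.hstack([cv2.resize(s[130:230,420:540],None,fx=3.3,fy=3.3,interpolation=2),cv2.resize(t[180:280,115:235],None,fx=3.3,fy=3.3,interpolation=2)])
cv2.imwrite('pics/c2.png',c)
print(proj('scene',o['eef_pos']),proj('top',o['eef_pos']))
```

```text
0.2 [0.19015931 0.56862566 0.23076882] [ 1.60677727e-01  9.87006748e-01 -5.72905512e-04 -1.40795180e-04] [-0.42995447  0.31507622 -0.08069164] 1.0026582281957872
(np.float64(558.6462837848444), np.float64(91.5712824165733)) (np.float64(86.38674125859944), np.float64(307.8020868437068))
```

View pics/c2.png

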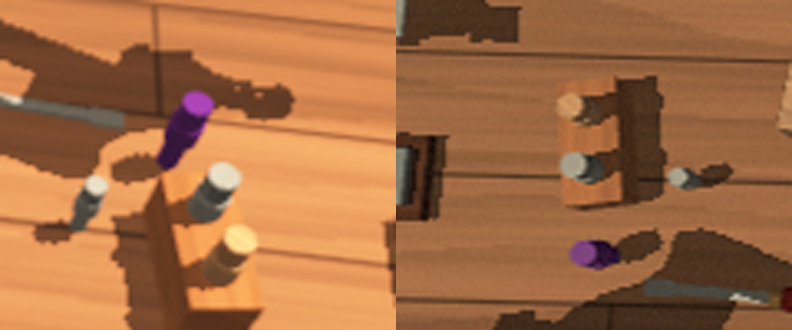

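The picture shows the scene unchanged, because the moves were refused: every row needs all six keys.

>>> {"op": "move_arm", "data": {"deltas": [{"dx": 4.8, "dy": -3.3, "dz": 0, "rx": 0, "ry": 0, "rz": 0}, {"dx": 4.8, "dy": -3.3, "dz": 0, "rx": 0, "ry": 0, "rz": 0}, {"dx": 4.8, "dy": -3.3, "dz": 0, "rx": 0, "ry": 0, "rz": 0}, {"dx": 4.8, "dy": -3.3, "dz": 0, "rx": 0, "ry": 0, "rz": 0}, {"dx": 4.9, "dy": -3.4, "dz": 0, "rx": 0, "ry": 0, "rz": 0}], "grip": -0.3, "squeeze": 70}}

```text
clock: 0.82
eef_pos: [0.4326, 0.4018, 0.2312]
tcp_rot: [0.161, 0.987, -0.0, -0.0]
contact_force: [0.6, 1.1, -0.3]
width: 0.65
```

>>> {"op": "move_arm", "data": {"deltas": [{"dx": 0, "dy": 0, "dz": -4, "rx": 0, "ry": 0, "rz": 0}, {"dx": 0, "dy": 0, "dz": -4, "rx": 0, "ry": 0, "rz": 0}, {"dx": 0, "dy": 0, "dz": -2.5, "rx": 0, "ry": 0, "rz": 0}, {"dx": 0, "dy": 0, "dz": 0, "rx": 0, "ry": 0, "rz": 0}]}}

```text
clock: 1.32
eef_pos: [0.4298, 0.4017, 0.1241]
tcp_rot: [0.161, 0.987, -0.002, -0.002]
contact_force: [-0.4, 0.3, 1.2]
width: 0.651
```

Run:
```python
from h import *
s=snap('scene','s2.png');t=snap('top','t2.png')
o=arm.observe();print(o['clock'],o['eef_pos'],o['contact_force'],o['width'])
s=cv2.imread('pics/s2.png');t=cv2.imread('pics/t2.png')
for n,im in(('scene',s),('top',t)):
    u,v=proj(n,o['eef_pos']);print(n,u,v); 
c=np.hstack([cv2.resize(s[130:230,420:540],None,fx=3.3,fy=3.3,interpolation=2),cv2.resize(t[180:280,115:235],None,fx=3.3,fy=3.3,interpolation=2)])
cv2.imwrite('pics/c3.png',c)
```

```text
1.425 [0.43162371 0.40323871 0.12678969] [-0.2099962  -0.2853754   0.70068144] 0.6507342416261602
scene 489.58007186388545 179.42373906614495
top 166.01972769689607 228.52819690505206
```

View pics/c3.png

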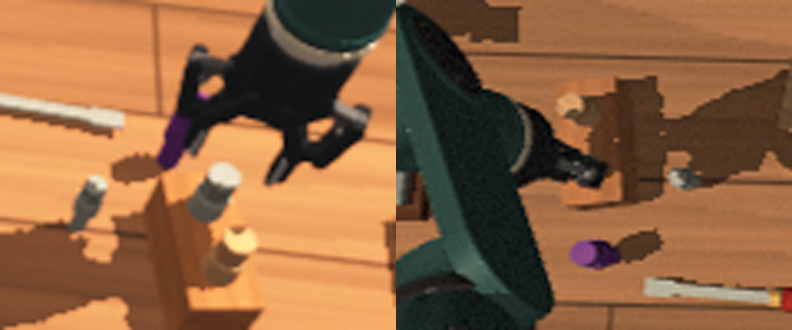

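The crop shows the jaws straddling the steel dog: tips at about (479,175) and (502,186), dog top at (487,184) in the scene. Now I descend and grip.

>>> {"op": "move_arm", "data": {"deltas": [{"dx": 0, "dy": 0, "dz": -2, "rx": 0, "ry": 0, "rz": 0}, {"dx": 0, "dy": 0, "dz": -1, "rx": 0, "ry": 0, "rz": 0}, {"dx": 0, "dy": 0, "dz": -1, "rx": 0, "ry": 0, "rz": 0}, {"dx": 0, "dy": 0, "dz": 0, "rx": 0, "ry": 0, "rz": 0}]}}

```text
clock: 1.92
eef_pos: [0.4311, 0.4028, 0.086]
tcp_rot: [0.161, 0.987, -0.0, -0.0]
contact_force: [0.7, 0.4, 0.1]
width: 0.653
```

>>> {"op": "move_arm", "data": {"deltas": [{"dx": 0, "dy": 0, "dz": 0, "rx": 0, "ry": 0, "rz": 0}, {"dx": 0, "dy": 0, "dz": 0, "rx": 0, "ry": 0, "rz": 0}, {"dx": 0, "dy": 0, "dz": 0, "rx": 0, "ry": 0, "rz": 0}, {"dx": 0, "dy": 0, "dz": 0, "rx": 0, "ry": 0, "rz": 0}], "grip": 1, "squeeze": 70}}

```text
clock: 2.42
eef_pos: [0.4316, 0.403, 0.087]
tcp_rot: [0.161, 0.987, 0.0, 0.0]
contact_force: [-1.2, -1.3, 5.4]
width: 0.281
```

>>> {"op": "move_arm", "data": {"deltas": [{"dx": 0, "dy": 0, "dz": 0, "rx": 0, "ry": 0, "rz": 0}, {"dx": 0, "dy": 0, "dz": 1, "rx": 0, "ry": 0, "rz": 0}, {"dx": 0, "dy": 0, "dz": 3, "rx": 0, "ry": 0, "rz": 0}, {"dx": 0, "dy": 0, "dz": 5, "rx": 0, "ry": 0, "rz": 0}, {"dx": 0, "dy": 0, "dz": 3, "rx": 0, "ry": 0, "rz": 0}]}}

```text
clock: 3.05
eef_pos: [0.4318, 0.4035, 0.2087]
tcp_rot: [0.161, 0.987, 0.001, 0.001]
contact_force: [0.7, -0.6, -4.4]
width: 0.273
```

>>> {"op": "move_arm", "data": {"deltas": [{"dx": 0.9, "dy": -5.8, "dz": 0.2, "rx": 0, "ry": 0, "rz": -0.14}, {"dx": 0.9, "dy": -5.8, "dz": 0.2, "rx": 0, "ry": 0, "rz": -0.14}, {"dx": 0.9, "dy": -5.8, "dz": 0, "rx": 0, "ry": 0, "rz": -0.14}, {"dx": 0.9, "dy": -5.8, "dz": 0, "rx": 0, "ry": 0, "rz": -0.14}, {"dx": 0.9, "dy": -5.8, "dz": 0, "rx": 0, "ry": 0, "rz": -0.14}]}}

```text
clock: 3.68
eef_pos: [0.4762, 0.1113, 0.2105]
tcp_rot: [0.491, 0.871, 0.0, 0.0]
contact_force: [0.7, -0.4, -2.8]
width: 0.279
```

>>> {"op": "move_arm", "data": {"deltas": [{"dx": 1, "dy": -5.8, "dz": 0, "rx": 0, "ry": 0, "rz": -0.14}, {"dx": 1, "dy": -5.8, "dz": 0, "rx": 0, "ry": 0, "rz": -0.14}, {"dx": 1, "dy": -5.8, "dz": 0, "rx": 0, "ry": 0, "rz": -0.14}, {"dx": 1, "dy": -5.8, "dz": 0, "rx": 0, "ry": 0, "rz": -0.14}, {"dx": 1, "dy": -5.9, "dz": 0, "rx": 0, "ry": 0, "rz": -0.145}]}}

```text
clock: 4.3
eef_pos: [0.5262, -0.1797, 0.2104]
tcp_rot: [0.762, 0.648, 0.0, -0.0]
contact_force: [1.3, 0.5, -3.5]
width: 0.281
```

>>> {"op": "move_arm", "data": {"deltas": [{"dx": 0, "dy": 0, "dz": -1, "rx": 0, "ry": 0, "rz": 0}, {"dx": 0, "dy": 0, "dz": -2, "rx": 0, "ry": 0, "rz": 0}, {"dx": 0, "dy": 0, "dz": -1.5, "rx": 0, "ry": 0, "rz": 0}, {"dx": 0, "dy": 0, "dz": 0, "rx": 0, "ry": 0, "rz": 0}]}}

```text
clock: 4.8
eef_pos: [0.525, -0.1767, 0.1639]
tcp_rot: [0.76, 0.65, -0.001, -0.002]
contact_force: [-0.3, -0.0, -2.5]
width: 0.278
```

Run:
```python
from h import *
s=snap('scene','s4.png');t=snap('top','t4.png')
o=arm.observe();print(o['clock'],o['eef_pos'],Ro.from_quat(o['tcp_rot']).as_matrix().round(3).tolist(),o['contact_force'],o['width'])
s=cv2.imread('pics/s4.png');t=cv2.imread('pics/t4.png')
P=o['eef_pos']+[0,0,-.0665]
for n in('scene','top'): print(n,proj(n,P),proj(n,o['eef_pos']))
c=np.hstack([cv2.resize(s[130:250,190:310],None,fx=3.3,fy=3.3,interpolation=2),cv2.resize(t[150:270,300:420],None,fx=3.3,fy=3.3,interpolation=2)])
cv2.imwrite('pics/c4.png',c)
```

```text
4.9 [ 0.52641306 -0.1774628   0.16544241] [[0.155, 0.988, -0.0], [0.988, -0.155, 0.0], [0.0, -0.0, -1.0]] [ 0.20888608 -0.93346725 -3.14161132] 0.27911161901692316
scene (np.float64(267.30576445422156), np.float64(189.0927333179236)) (np.float64(265.3673969750027), np.float64(175.0185784569435))
top (np.float64(344.4105216047262), np.float64(205.76686380592128)) (np.float64(346.3620929570453), np.float64(202.44052614876293))
```

View pics/c4.png

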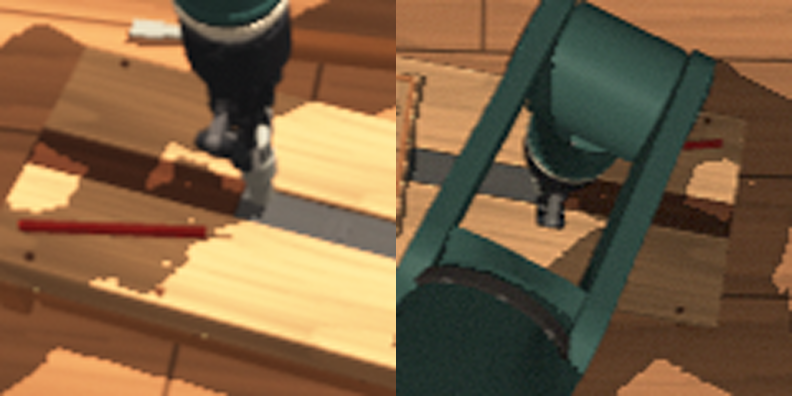

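The crop shows the dog upright over the strip's -y end, with its nose at about (267,194) in the scene. Next I lower it to light contact.

>>> {"op": "move_arm", "data": {"deltas": [{"dx": 0, "dy": 0, "dz": -0.6, "rx": 0, "ry": 0, "rz": 0}, {"dx": 0, "dy": 0, "dz": -0.4, "rx": 0, "ry": 0, "rz": 0}, {"dx": 0, "dy": 0, "dz": -0.1, "rx": 0, "ry": 0, "rz": 0}, {"dx": 0, "dy": 0, "dz": 0, "rx": 0, "ry": 0, "rz": 0}]}}

```text
clock: 5.4
eef_pos: [0.5263, -0.178, 0.1542]
tcp_rot: [0.76, 0.649, -0.0, -0.0]
contact_force: [0.4, -0.3, -2.9]
width: 0.279
```

>>> {"op": "move_arm", "data": {"deltas": [{"dx": 0, "dy": 0, "dz": -0.1, "rx": 0, "ry": 0, "rz": 0}, {"dx": 0, "dy": 0, "dz": -0.1, "rx": 0, "ry": 0, "rz": 0}, {"dx": 0, "dy": 0, "dz": 0, "rx": 0, "ry": 0, "rz": 0}]}}

```text
clock: 5.78
eef_pos: [0.5263, -0.178, 0.1522]
tcp_rot: [0.76, 0.649, -0.0, -0.0]
contact_force: [-0.5, -0.9, -3.0]
width: 0.275
```

>>> {"op": "move_arm", "data": {"deltas": [{"dx": 0, "dy": 0, "dz": -0.05, "rx": 0, "ry": 0, "rz": 0}, {"dx": 0, "dy": 0, "dz": -0.05, "rx": 0, "ry": 0, "rz": 0}, {"dx": 0, "dy": 0, "dz": 0, "rx": 0, "ry": 0, "rz": 0}]}}

```text
clock: 6.15
eef_pos: [0.5263, -0.178, 0.1512]
tcp_rot: [0.76, 0.649, -0.0, -0.0]
contact_force: [-0.5, -0.3, -2.0]
width: 0.276
```

>>> {"op": "move_arm", "data": {"deltas": [{"dx": 0, "dy": 0, "dz": -0.05, "rx": 0, "ry": 0, "rz": 0}, {"dx": 0, "dy": 0, "dz": 0, "rx": 0, "ry": 0, "rz": 0}]}}

```text
clock: 6.4
eef_pos: [0.5264, -0.178, 0.1509]
tcp_rot: [0.76, 0.649, 0.0, 0.0]
contact_force: [0.1, -0.3, -1.0]
width: 0.279
```

>>> {"op": "move_arm", "data": {"deltas": [{"dx": 0, "dy": 0, "dz": -0.05, "rx": 0, "ry": 0, "rz": 0}, {"dx": 0, "dy": 0, "dz": 0, "rx": 0, "ry": 0, "rz": 0}]}}

```text
clock: 6.65
eef_pos: [0.5265, -0.1781, 0.1508]
tcp_rot: [0.76, 0.649, 0.0, 0.0]
contact_force: [-1.8, 1.0, 6.8]
width: 0.282
```

>>> {"op": "move_arm", "data": {"deltas": [{"dx": 0.03, "dy": 0.2, "dz": -0.0, "rx": 0, "ry": 0, "rz": 0}, {"dx": 0.03, "dy": 0.2, "dz": 0, "rx": 0, "ry": 0, "rz": 0}, {"dx": 0, "dy": 0, "dz": 0, "rx": 0, "ry": 0, "rz": 0}]}}

```text
clock: 7.02
eef_pos: [0.5274, -0.1749, 0.1508]
tcp_rot: [0.76, 0.65, -0.0, 0.001]
contact_force: [-1.4, -3.2, 5.9]
width: 0.275
```

>>> {"op": "move_arm", "data": {"deltas": [{"dx": 0.03, "dy": 0.2, "dz": 0, "rx": 0, "ry": 0, "rz": 0}, {"dx": 0.03, "dy": 0.2, "dz": 0, "rx": 0, "ry": 0, "rz": 0}, {"dx": 0, "dy": 0, "dz": 0, "rx": 0, "ry": 0, "rz": 0}]}}

```text
clock: 7.4
eef_pos: [0.5285, -0.1708, 0.1508]
tcp_rot: [0.76, 0.65, 0.0, 0.001]
contact_force: [-0.4, -3.1, 5.5]
width: 0.279
```

>>> {"op": "move_arm", "data": {"deltas": [{"dx": 0.03, "dy": 0.2, "dz": 0, "rx": 0, "ry": 0, "rz": 0}, {"dx": 0.03, "dy": 0.2, "dz": 0, "rx": 0, "ry": 0, "rz": 0}, {"dx": 0, "dy": 0, "dz": 0, "rx": 0, "ry": 0, "rz": 0}]}}

```text
clock: 7.78
eef_pos: [0.5292, -0.1667, 0.1508]
tcp_rot: [0.76, 0.65, 0.0, 0.001]
contact_force: [-0.4, -4.1, 4.4]
width: 0.283
```

>>> {"op": "move_arm", "data": {"deltas": [{"dx": 0.03, "dy": 0.2, "dz": 0, "rx": 0, "ry": 0, "rz": 0}, {"dx": 0.03, "dy": 0.2, "dz": 0, "rx": 0, "ry": 0, "rz": 0}, {"dx": 0, "dy": 0, "dz": 0, "rx": 0, "ry": 0, "rz": 0}]}}

```text
clock: 8.15
eef_pos: [0.5298, -0.1627, 0.1508]
tcp_rot: [0.76, 0.65, 0.0, 0.001]
contact_force: [-0.2, -4.1, 5.4]
width: 0.28
```

>>> {"op": "move_arm", "data": {"deltas": [{"dx": 0.03, "dy": 0.2, "dz": 0, "rx": 0, "ry": 0, "rz": 0}, {"dx": 0.03, "dy": 0.2, "dz": 0, "rx": 0, "ry": 0, "rz": 0}, {"dx": 0, "dy": 0, "dz": 0, "rx": 0, "ry": 0, "rz": 0}]}}

```text
clock: 8.52
eef_pos: [0.5304, -0.1587, 0.1508]
tcp_rot: [0.76, 0.65, 0.0, 0.001]
contact_force: [-0.7, -4.3, 5.1]
width: 0.278
```

>>> {"op": "move_arm", "data": {"deltas": [{"dx": 0.03, "dy": 0.2, "dz": 0, "rx": 0, "ry": 0, "rz": 0}, {"dx": 0.03, "dy": 0.2, "dz": 0, "rx": 0, "ry": 0, "rz": 0}, {"dx": 0, "dy": 0, "dz": 0, "rx": 0, "ry": 0, "rz": 0}]}}

```text
clock: 8.9
eef_pos: [0.531, -0.1547, 0.1508]
tcp_rot: [0.76, 0.65, 0.0, 0.001]
contact_force: [0.0, -3.7, 5.9]
width: 0.277
```

>>> {"op": "move_arm", "data": {"deltas": [{"dx": 0.03, "dy": 0.2, "dz": 0, "rx": 0, "ry": 0, "rz": 0}, {"dx": 0.03, "dy": 0.2, "dz": 0, "rx": 0, "ry": 0, "rz": 0}, {"dx": 0, "dy": 0, "dz": 0, "rx": 0, "ry": 0, "rz": 0}]}}

```text
clock: 9.28
eef_pos: [0.5316, -0.1507, 0.1508]
tcp_rot: [0.76, 0.65, 0.0, 0.001]
contact_force: [-0.6, -2.9, 4.9]
width: 0.274
```

>>> {"op": "move_arm", "data": {"deltas": [{"dx": 0.03, "dy": 0.2, "dz": 0, "rx": 0, "ry": 0, "rz": 0}, {"dx": 0.03, "dy": 0.2, "dz": 0, "rx": 0, "ry": 0, "rz": 0}, {"dx": 0, "dy": 0, "dz": 0, "rx": 0, "ry": 0, "rz": 0}]}}

```text
clock: 9.65
eef_pos: [0.5321, -0.1467, 0.1508]
tcp_rot: [0.76, 0.65, 0.0, 0.001]
contact_force: [-0.1, -4.2, 6.0]
width: 0.279
```

>>> {"op": "move_arm", "data": {"deltas": [{"dx": 0.03, "dy": 0.2, "dz": 0, "rx": 0, "ry": 0, "rz": 0}, {"dx": 0.03, "dy": 0.2, "dz": 0, "rx": 0, "ry": 0, "rz": 0}, {"dx": 0, "dy": 0, "dz": 0, "rx": 0, "ry": 0, "rz": 0}]}}

```text
clock: 10.02
eef_pos: [0.5328, -0.1427, 0.1508]
tcp_rot: [0.76, 0.65, 0.0, 0.001]
contact_force: [-0.6, -4.7, 6.2]
width: 0.278
```

>>> {"op": "move_arm", "data": {"deltas": [{"dx": 0.03, "dy": 0.2, "dz": 0, "rx": 0, "ry": 0, "rz": 0}, {"dx": 0.03, "dy": 0.2, "dz": 0, "rx": 0, "ry": 0, "rz": 0}, {"dx": 0, "dy": 0, "dz": 0, "rx": 0, "ry": 0, "rz": 0}]}}

```text
clock: 10.4
eef_pos: [0.5334, -0.1387, 0.1508]
tcp_rot: [0.76, 0.65, 0.0, 0.001]
contact_force: [-0.1, -4.5, 5.3]
width: 0.28
```

>>> {"op": "move_arm", "data": {"deltas": [{"dx": 0.03, "dy": 0.2, "dz": 0, "rx": 0, "ry": 0, "rz": 0}, {"dx": 0.03, "dy": 0.2, "dz": 0, "rx": 0, "ry": 0, "rz": 0}, {"dx": 0, "dy": 0, "dz": 0, "rx": 0, "ry": 0, "rz": 0}]}}

```text
clock: 10.78
eef_pos: [0.5339, -0.1346, 0.1508]
tcp_rot: [0.76, 0.65, 0.0, 0.001]
contact_force: [-0.9, -5.1, 5.5]
width: 0.277
```

>>> {"op": "move_arm", "data": {"deltas": [{"dx": 0.03, "dy": 0.2, "dz": 0, "rx": 0, "ry": 0, "rz": 0}, {"dx": 0.03, "dy": 0.2, "dz": 0, "rx": 0, "ry": 0, "rz": 0}, {"dx": 0, "dy": 0, "dz": 0, "rx": 0, "ry": 0, "rz": 0}]}}

```text
clock: 11.15
eef_pos: [0.5346, -0.1306, 0.1508]
tcp_rot: [0.76, 0.65, 0.0, 0.001]
contact_force: [-0.6, -4.1, 5.9]
width: 0.278
```

>>> {"op": "move_arm", "data": {"deltas": [{"dx": 0.03, "dy": 0.2, "dz": 0, "rx": 0, "ry": 0, "rz": 0}, {"dx": 0.03, "dy": 0.2, "dz": 0, "rx": 0, "ry": 0, "rz": 0}, {"dx": 0, "dy": 0, "dz": 0, "rx": 0, "ry": 0, "rz": 0}]}}

```text
clock: 11.52
eef_pos: [0.5352, -0.1266, 0.1508]
tcp_rot: [0.76, 0.65, 0.0, 0.001]
contact_force: [-0.6, -2.9, 4.1]
width: 0.277
```

>>> {"op": "move_arm", "data": {"deltas": [{"dx": 0.03, "dy": 0.2, "dz": 0, "rx": 0, "ry": 0, "rz": 0}, {"dx": 0.03, "dy": 0.2, "dz": 0, "rx": 0, "ry": 0, "rz": 0}, {"dx": 0, "dy": 0, "dz": 0, "rx": 0, "ry": 0, "rz": 0}]}}

```text
clock: 11.9
eef_pos: [0.5356, -0.1223, 0.1507]
tcp_rot: [0.76, 0.65, 0.0, 0.001]
contact_force: [-0.5, -2.8, 5.3]
width: 0.273
```

>>> {"op": "move_arm", "data": {"deltas": [{"dx": 0.03, "dy": 0.2, "dz": 0, "rx": 0, "ry": 0, "rz": 0}, {"dx": 0.03, "dy": 0.2, "dz": 0, "rx": 0, "ry": 0, "rz": 0}, {"dx": 0, "dy": 0, "dz": 0, "rx": 0, "ry": 0, "rz": 0}]}}

```text
clock: 12.28
eef_pos: [0.5359, -0.118, 0.1505]
tcp_rot: [0.76, 0.65, 0.0, 0.0]
contact_force: [1.0, -3.4, 4.9]
width: 0.284
```

>>> {"op": "move_arm", "data": {"deltas": [{"dx": 0.03, "dy": 0.2, "dz": 0, "rx": 0, "ry": 0, "rz": 0}, {"dx": 0.03, "dy": 0.2, "dz": 0, "rx": 0, "ry": 0, "rz": 0}, {"dx": 0, "dy": 0, "dz": 0, "rx": 0, "ry": 0, "rz": 0}]}}

```text
clock: 12.65
eef_pos: [0.5347, -0.1127, 0.1492]
tcp_rot: [0.76, 0.65, -0.0, -0.002]
contact_force: [0.7, 0.4, -2.6]
width: 0.284
```

>>> {"op": "move_arm", "data": {"deltas": [{"dx": 0.03, "dy": 0.2, "dz": 0, "rx": 0, "ry": 0, "rz": 0}, {"dx": 0.03, "dy": 0.2, "dz": 0, "rx": 0, "ry": 0, "rz": 0}, {"dx": 0, "dy": 0, "dz": 0, "rx": 0, "ry": 0, "rz": 0}]}}

```text
clock: 13.02
eef_pos: [0.5364, -0.1098, 0.1502]
tcp_rot: [0.76, 0.65, -0.0, -0.0]
contact_force: [-0.9, 0.2, -2.7]
width: 0.28
```

The Fz drop at y ≈ -0.112 shows the nose has found the socket. I'll lower it gently.

>>> {"op": "move_arm", "data": {"deltas": [{"dx": -0.01, "dy": -0.1, "dz": -0.05, "rx": 0, "ry": 0, "rz": 0}, {"dx": 0, "dy": 0, "dz": -0.1, "rx": 0, "ry": 0, "rz": 0}, {"dx": 0, "dy": 0, "dz": 0, "rx": 0, "ry": 0, "rz": 0}]}}

```text
clock: 13.4
eef_pos: [0.5365, -0.1111, 0.1488]
tcp_rot: [0.76, 0.649, 0.0, 0.0]
contact_force: [0.5, 0.3, -1.5]
width: 0.278
```

>>> {"op": "move_arm", "data": {"deltas": [{"dx": 0, "dy": 0, "dz": -0.05, "rx": 0, "ry": 0, "rz": 0}, {"dx": 0, "dy": 0, "dz": -0.05, "rx": 0, "ry": 0, "rz": 0}, {"dx": 0, "dy": 0, "dz": 0, "rx": 0, "ry": 0, "rz": 0}]}}

```text
clock: 13.78
eef_pos: [0.5367, -0.1113, 0.148]
tcp_rot: [0.76, 0.649, 0.0, 0.0]
contact_force: [-0.5, -0.7, 1.2]
width: 0.28
```

>>> {"op": "move_arm", "data": {"deltas": [{"dx": 0, "dy": 0, "dz": -0.05, "rx": 0, "ry": 0, "rz": 0}, {"dx": 0, "dy": 0, "dz": 0, "rx": 0, "ry": 0, "rz": 0}, {"dx": 0, "dy": 0, "dz": 0, "rx": 0, "ry": 0, "rz": 0}]}}

```text
clock: 14.15
eef_pos: [0.5367, -0.1113, 0.1473]
tcp_rot: [0.76, 0.649, 0.0, 0.0]
contact_force: [1.6, -0.9, -1.8]
width: 0.278
```

Run:
```python
from h import *
o=arm.observe();print(o['eef_pos'],o['contact_force'],o['moment'])
```

```text
[ 0.53673951 -0.11126486  0.14727722] [ 1.55943753 -0.89953822 -1.82840207] [-0.41003333 -0.18897786  0.00084724]
```

>>> {"op": "move_arm", "data": {"deltas": [{"dx": 0.04, "dy": -0.02, "dz": -0.05, "rx": 0, "ry": 0, "rz": 0}, {"dx": 0, "dy": 0, "dz": -0.05, "rx": 0, "ry": 0, "rz": 0}, {"dx": 0, "dy": 0, "dz": 0, "rx": 0, "ry": 0, "rz": 0}]}}

```text
clock: 14.52
eef_pos: [0.5368, -0.1113, 0.1461]
tcp_rot: [0.76, 0.649, -0.0, -0.0]
contact_force: [1.2, -2.8, -2.2]
width: 0.277
```

>>> {"op": "move_arm", "data": {"deltas": [{"dx": 0, "dy": 0, "dz": -0.05, "rx": 0, "ry": 0, "rz": 0}, {"dx": 0, "dy": 0, "dz": -0.05, "rx": 0, "ry": 0, "rz": 0}, {"dx": 0, "dy": 0, "dz": 0, "rx": 0, "ry": 0, "rz": 0}]}}

```text
clock: 14.9
eef_pos: [0.5369, -0.1113, 0.1453]
tcp_rot: [0.76, 0.65, -0.0, 0.0]
contact_force: [0.6, -1.9, -1.6]
width: 0.278
```

>>> {"op": "move_arm", "data": {"deltas": [{"dx": 0.02, "dy": -0.05, "dz": -0.1, "rx": 0, "ry": 0, "rz": 0}, {"dx": 0, "dy": 0, "dz": -0.2, "rx": 0, "ry": 0, "rz": 0}, {"dx": 0, "dy": 0, "dz": -0.2, "rx": 0, "ry": 0, "rz": 0}, {"dx": 0, "dy": 0, "dz": 0, "rx": 0, "ry": 0, "rz": 0}]}}

```text
clock: 15.4
eef_pos: [0.5369, -0.1116, 0.1399]
tcp_rot: [0.76, 0.649, -0.0, -0.0]
contact_force: [1.3, -2.4, -3.6]
width: 0.277
```

>>> {"op": "move_arm", "data": {"deltas": [{"dx": 0.03, "dy": -0.05, "dz": -0.2, "rx": 0, "ry": 0, "rz": 0}, {"dx": 0, "dy": 0, "dz": -0.3, "rx": 0, "ry": 0, "rz": 0}, {"dx": 0, "dy": 0, "dz": -0.3, "rx": 0, "ry": 0, "rz": 0}, {"dx": 0, "dy": 0, "dz": -0.2, "rx": 0, "ry": 0, "rz": 0}, {"dx": 0, "dy": 0, "dz": 0, "rx": 0, "ry": 0, "rz": 0}]}}

```text
clock: 16.02
eef_pos: [0.537, -0.1121, 0.1299]
tcp_rot: [0.76, 0.649, -0.0, -0.0]
contact_force: [-0.5, -0.7, -2.1]
width: 0.28
```

>>> {"op": "move_arm", "data": {"deltas": [{"dx": 0, "dy": 0, "dz": -0.3, "rx": 0, "ry": 0, "rz": 0}, {"dx": 0, "dy": 0, "dz": -0.3, "rx": 0, "ry": 0, "rz": 0}, {"dx": 0, "dy": 0, "dz": -0.3, "rx": 0, "ry": 0, "rz": 0}, {"dx": 0, "dy": 0, "dz": 0, "rx": 0, "ry": 0, "rz": 0}]}}

```text
clock: 16.52
eef_pos: [0.5373, -0.1122, 0.121]
tcp_rot: [0.76, 0.649, -0.0, -0.0]
contact_force: [-0.6, -0.8, -2.2]
width: 0.277
```

>>> {"op": "move_arm", "data": {"deltas": [{"dx": 0, "dy": 0, "dz": -0.3, "rx": 0, "ry": 0, "rz": 0}, {"dx": 0, "dy": 0, "dz": -0.3, "rx": 0, "ry": 0, "rz": 0}, {"dx": 0, "dy": 0, "dz": -0.2, "rx": 0, "ry": 0, "rz": 0}, {"dx": 0, "dy": 0, "dz": -0.1, "rx": 0, "ry": 0, "rz": 0}, {"dx": 0, "dy": 0, "dz": 0, "rx": 0, "ry": 0, "rz": 0}]}}

```text
clock: 17.15
eef_pos: [0.5373, -0.1122, 0.1121]
tcp_rot: [0.76, 0.649, -0.0, -0.0]
contact_force: [-1.2, -1.9, -1.7]
width: 0.279
```

>>> {"op": "move_arm", "data": {"deltas": [{"dx": 0, "dy": 0, "dz": -0.05, "rx": 0, "ry": 0, "rz": 0}, {"dx": 0, "dy": 0, "dz": -0.05, "rx": 0, "ry": 0, "rz": 0}, {"dx": 0, "dy": 0, "dz": 0, "rx": 0, "ry": 0, "rz": 0}]}}

```text
clock: 17.52
eef_pos: [0.5373, -0.1123, 0.1113]
tcp_rot: [0.76, 0.649, -0.0, -0.0]
contact_force: [-1.9, -2.3, -1.3]
width: 0.283
```

>>> {"op": "move_arm", "data": {"deltas": [{"dx": 0, "dy": 0, "dz": -0.05, "rx": 0, "ry": 0, "rz": 0}, {"dx": 0, "dy": 0, "dz": 0, "rx": 0, "ry": 0, "rz": 0}]}}

```text
clock: 17.77
eef_pos: [0.5373, -0.1123, 0.111]
tcp_rot: [0.76, 0.65, -0.0, 0.0]
contact_force: [-2.2, -1.6, 3.5]
width: 0.282
```

>>> {"op": "move_arm", "data": {"deltas": [{"dx": 0.03, "dy": 0.2, "dz": 0, "rx": 0, "ry": 0, "rz": 0}, {"dx": 0.03, "dy": 0.2, "dz": 0, "rx": 0, "ry": 0, "rz": 0}, {"dx": 0.03, "dy": 0.2, "dz": 0, "rx": 0, "ry": 0, "rz": 0}, {"dx": 0.03, "dy": 0.2, "dz": 0, "rx": 0, "ry": 0, "rz": 0}]}}

```text
clock: 18.27
eef_pos: [0.5383, -0.1064, 0.1112]
tcp_rot: [0.76, 0.65, -0.001, 0.001]
contact_force: [-4.7, -10.4, 4.2]
width: 0.28
```

>>> {"op": "move_arm", "data": {"deltas": [{"dx": 0.02, "dy": 0.3, "dz": 0, "rx": 0, "ry": 0, "rz": 0}, {"dx": 0.04, "dy": 0.3, "dz": 0, "rx": 0, "ry": 0, "rz": 0}, {"dx": 0.05, "dy": 0.3, "dz": 0, "rx": 0, "ry": 0, "rz": 0}, {"dx": 0.05, "dy": 0.3, "dz": 0, "rx": 0, "ry": 0, "rz": 0}, {"dx": 0.05, "dy": 0.3, "dz": 0, "rx": 0, "ry": 0, "rz": 0}]}}

```text
clock: 18.9
eef_pos: [0.5406, -0.0915, 0.1112]
tcp_rot: [0.76, 0.65, -0.001, 0.002]
contact_force: [-4.5, -10.0, 3.9]
width: 0.274
```

>>> {"op": "move_arm", "data": {"deltas": [{"dx": 0.05, "dy": 0.3, "dz": 0, "rx": 0, "ry": 0, "rz": 0}, {"dx": 0.05, "dy": 0.3, "dz": 0, "rx": 0, "ry": 0, "rz": 0}, {"dx": 0.05, "dy": 0.3, "dz": 0, "rx": 0, "ry": 0, "rz": 0}, {"dx": 0.05, "dy": 0.3, "dz": 0, "rx": 0, "ry": 0, "rz": 0}]}}

```text
clock: 19.4
eef_pos: [0.5425, -0.0794, 0.1112]
tcp_rot: [0.76, 0.65, -0.001, 0.001]
contact_force: [-4.3, -10.8, 3.9]
width: 0.276
```

>>> {"op": "move_arm", "data": {"deltas": [{"dx": 0.05, "dy": 0.3, "dz": 0, "rx": 0, "ry": 0, "rz": 0}, {"dx": 0.05, "dy": 0.3, "dz": 0, "rx": 0, "ry": 0, "rz": 0}, {"dx": 0.05, "dy": 0.3, "dz": 0, "rx": 0, "ry": 0, "rz": 0}, {"dx": 0.05, "dy": 0.3, "dz": 0, "rx": 0, "ry": 0, "rz": 0}, {"dx": 0.05, "dy": 0.3, "dz": 0, "rx": 0, "ry": 0, "rz": 0}]}}

```text
clock: 20.02
eef_pos: [0.5448, -0.0644, 0.1112]
tcp_rot: [0.76, 0.65, -0.001, 0.001]
contact_force: [-5.1, -10.9, 4.7]
width: 0.277
```

Run:
```python
from h import *
s=snap('scene','s5.png');t=snap('top','t5.png')
o=arm.observe();print(o['clock'],o['eef_pos'],o['contact_force'],o['width'])
s=cv2.imread('pics/s5.png')
cv2.imwrite('pics/c5.png',cv2.resize(s[130:280,260:420],None,fx=4,fy=4,interpolation=2)[:600,:640])
```

```text
20.125 [ 0.54484371 -0.06398307  0.11117286] [-4.35177166 -8.22442077  4.71033946] 0.2806698630340207
```

View pics/c5.png

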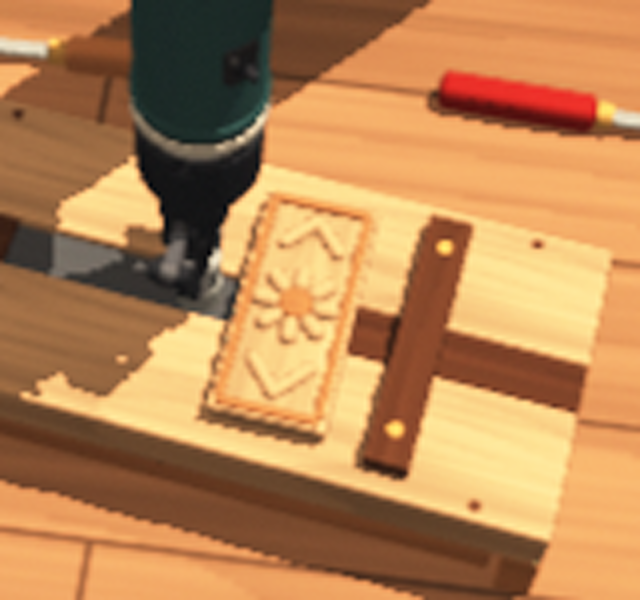

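The crop shows the dog clear of the panel by about 15 mm. The panel is slightly askew, and the batten is about 25 mm beyond it. I continue gently.

>>> {"op": "move_arm", "data": {"deltas": [{"dx": 0.03, "dy": 0.2, "dz": 0, "rx": 0, "ry": 0, "rz": 0}, {"dx": 0.03, "dy": 0.2, "dz": 0, "rx": 0, "ry": 0, "rz": 0}, {"dx": 0.03, "dy": 0.2, "dz": 0, "rx": 0, "ry": 0, "rz": 0}, {"dx": 0.03, "dy": 0.2, "dz": 0, "rx": 0, "ry": 0, "rz": 0}, {"dx": 0.03, "dy": 0.2, "dz": 0, "rx": 0, "ry": 0, "rz": 0}]}}

```text
clock: 20.75
eef_pos: [0.5463, -0.0543, 0.1112]
tcp_rot: [0.76, 0.65, -0.001, 0.001]
contact_force: [-4.3, -10.5, 5.0]
width: 0.277
```

>>> {"op": "move_arm", "data": {"deltas": [{"dx": 0.03, "dy": 0.2, "dz": 0, "rx": 0, "ry": 0, "rz": 0}, {"dx": 0.03, "dy": 0.2, "dz": 0, "rx": 0, "ry": 0, "rz": 0}, {"dx": 0.03, "dy": 0.2, "dz": 0, "rx": 0, "ry": 0, "rz": 0}, {"dx": 0.03, "dy": 0.2, "dz": 0, "rx": 0, "ry": 0, "rz": 0}, {"dx": 0.03, "dy": 0.2, "dz": 0, "rx": 0, "ry": 0, "rz": 0}]}}

```text
clock: 21.38
eef_pos: [0.5479, -0.0446, 0.1112]
tcp_rot: [0.76, 0.65, -0.002, 0.001]
contact_force: [-3.7, -10.9, 5.5]
width: 0.281
```

>>> {"op": "move_arm", "data": {"deltas": [{"dx": 0.03, "dy": 0.2, "dz": 0, "rx": 0, "ry": 0, "rz": 0}, {"dx": 0.03, "dy": 0.2, "dz": 0, "rx": 0, "ry": 0, "rz": 0}, {"dx": 0.03, "dy": 0.2, "dz": 0, "rx": 0, "ry": 0, "rz": 0}, {"dx": 0.03, "dy": 0.2, "dz": 0, "rx": 0, "ry": 0, "rz": 0}]}}

```text
clock: 21.88
eef_pos: [0.5491, -0.0366, 0.1112]
tcp_rot: [0.76, 0.65, -0.002, 0.001]
contact_force: [-5.2, -10.9, 5.6]
width: 0.28
```

>>> {"op": "move_arm", "data": {"deltas": [{"dx": 0.02, "dy": 0.15, "dz": 0, "rx": 0, "ry": 0, "rz": 0}, {"dx": 0.02, "dy": 0.15, "dz": 0, "rx": 0, "ry": 0, "rz": 0}, {"dx": 0.02, "dy": 0.1, "dz": 0, "rx": 0, "ry": 0, "rz": 0}, {"dx": 0.02, "dy": 0.1, "dz": 0, "rx": 0, "ry": 0, "rz": 0}]}}

```text
clock: 22.38
eef_pos: [0.5499, -0.0316, 0.1112]
tcp_rot: [0.76, 0.65, -0.002, 0.001]
contact_force: [-3.9, -10.9, 4.6]
width: 0.282
```

>>> {"op": "move_arm", "data": {"deltas": [{"dx": 0.015, "dy": 0.1, "dz": 0, "rx": 0, "ry": 0, "rz": 0}, {"dx": 0.015, "dy": 0.1, "dz": 0, "rx": 0, "ry": 0, "rz": 0}, {"dx": 0.015, "dy": 0.1, "dz": 0, "rx": 0, "ry": 0, "rz": 0}]}}

```text
clock: 22.75
eef_pos: [0.5504, -0.0286, 0.1112]
tcp_rot: [0.76, 0.65, -0.002, 0.001]
contact_force: [-3.9, -11.3, 5.1]
width: 0.28
```

Run:
```python
from h import *
s=snap('scene','s6.png')
o=arm.observe();print(o['clock'],o['eef_pos'],o['contact_force'],o['moment'])
s=cv2.imread('pics/s6.png')
cv2.imwrite('pics/c6.png',cv2.resize(s[130:280,260:420],None,fx=4,fy=4,interpolation=2)[:600,:640])
```

```text
22.8 [ 0.55038124 -0.02844947  0.11120908] [ -4.44631026 -10.3304578    5.19491878] [-2.12408856  0.82980911  0.03194027]
```

View pics/c6.png

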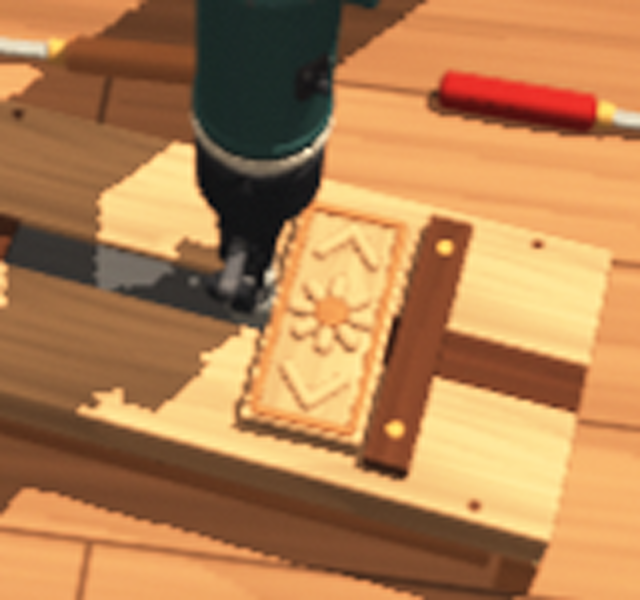

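The crop shows the panel being pushed, with about 4–8 mm still to go to the batten.

>>> {"op": "move_arm", "data": {"deltas": [{"dx": 0.015, "dy": 0.1, "dz": 0, "rx": 0, "ry": 0, "rz": 0}, {"dx": 0.015, "dy": 0.1, "dz": 0, "rx": 0, "ry": 0, "rz": 0}, {"dx": 0.015, "dy": 0.1, "dz": 0, "rx": 0, "ry": 0, "rz": 0}]}}

```text
clock: 23.18
eef_pos: [0.5508, -0.0256, 0.1112]
tcp_rot: [0.76, 0.65, -0.001, 0.001]
contact_force: [-4.5, -11.1, 5.1]
width: 0.28
```

>>> {"op": "move_arm", "data": {"deltas": [{"dx": 0.015, "dy": 0.1, "dz": 0, "rx": 0, "ry": 0, "rz": 0}, {"dx": 0.01, "dy": 0.05, "dz": 0, "rx": 0, "ry": 0, "rz": 0}]}}

```text
clock: 23.42
eef_pos: [0.551, -0.0242, 0.1112]
tcp_rot: [0.76, 0.65, -0.002, 0.001]
contact_force: [-3.5, -12.0, 6.2]
width: 0.279
```

>>> {"op": "move_arm", "data": {"deltas": [{"dx": 0.01, "dy": 0.05, "dz": 0, "rx": 0, "ry": 0, "rz": 0}, {"dx": 0, "dy": 0.05, "dz": 0, "rx": 0, "ry": 0, "rz": 0}]}}

```text
clock: 23.68
eef_pos: [0.5512, -0.0232, 0.1112]
tcp_rot: [0.76, 0.65, -0.002, 0.001]
contact_force: [-3.5, -11.6, 4.9]
width: 0.28
```

>>> {"op": "move_arm", "data": {"deltas": [{"dx": 0.01, "dy": 0.05, "dz": 0, "rx": 0, "ry": 0, "rz": 0}, {"dx": 0.01, "dy": 0.05, "dz": 0, "rx": 0, "ry": 0, "rz": 0}]}}

```text
clock: 23.92
eef_pos: [0.5513, -0.0225, 0.1112]
tcp_rot: [0.76, 0.65, -0.002, 0.002]
contact_force: [-5.0, -14.4, 5.8]
width: 0.28
```

>>> {"op": "move_arm", "data": {"deltas": [{"dx": 0.01, "dy": 0.05, "dz": 0, "rx": 0, "ry": 0, "rz": 0}, {"dx": 0.005, "dy": 0.05, "dz": 0, "rx": 0, "ry": 0, "rz": 0}]}}

```text
clock: 24.18
eef_pos: [0.5513, -0.0223, 0.1113]
tcp_rot: [0.76, 0.65, -0.002, 0.002]
contact_force: [-5.6, -17.4, 6.2]
width: 0.282
```

>>> {"op": "move_arm", "data": {"deltas": [{"dx": 0.01, "dy": 0.05, "dz": 0, "rx": 0, "ry": 0, "rz": 0}]}}

```text
clock: 24.3
eef_pos: [0.5513, -0.0222, 0.1113]
tcp_rot: [0.76, 0.65, -0.003, 0.002]
contact_force: [-6.1, -19.3, 7.2]
width: 0.279
```

>>> {"op": "move_arm", "data": {"deltas": [{"dx": 0.01, "dy": 0.05, "dz": 0, "rx": 0, "ry": 0, "rz": 0}, {"dx": 0, "dy": 0, "dz": 0, "rx": 0, "ry": 0, "rz": 0}]}}

```text
clock: 24.55
eef_pos: [0.5514, -0.0221, 0.1113]
tcp_rot: [0.76, 0.65, -0.003, 0.002]
contact_force: [-5.8, -18.9, 6.3]
width: 0.276
```

>>> {"op": "move_arm", "data": {"deltas": [{"dx": 0.01, "dy": 0.05, "dz": 0, "rx": 0, "ry": 0, "rz": 0}, {"dx": 0, "dy": 0, "dz": 0, "rx": 0, "ry": 0, "rz": 0}]}}

```text
clock: 24.8
eef_pos: [0.5514, -0.0221, 0.1114]
tcp_rot: [0.76, 0.65, -0.003, 0.003]
contact_force: [-5.9, -20.7, 6.4]
width: 0.276
```

Run:
```python
from h import *
s=snap('scene','s7.png')
s=cv2.imread('pics/s7.png')
cv2.imwrite('pics/c7.png',cv2.resize(s[165:265,300:400],None,fx=6,fy=6,interpolation=2))
```

```text
(no output)
```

View pics/c7.png

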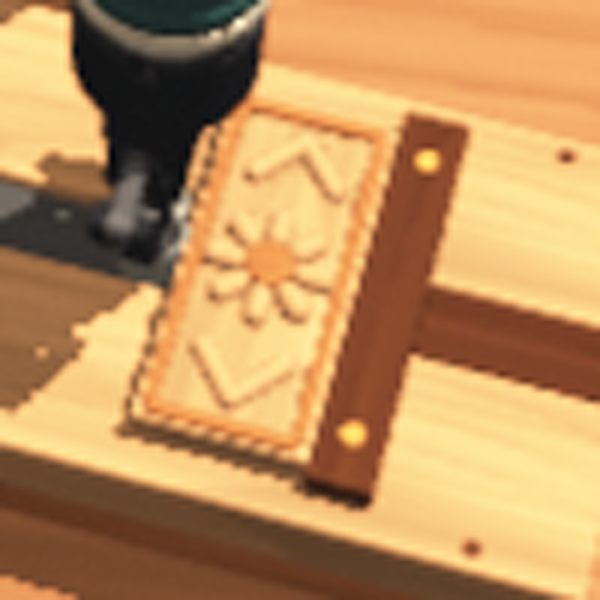

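Run:
```python
from h import *
im=cv2.cvtColor(cv2.imread('pics/s7.png'),cv2.COLOR_BGR2HSV).astype(int)
bgr=cv2.imread('pics/s7.png').astype(int)
bx=np.array([.988,-.155]);by=np.array([.155,.988]);O=np.array([.5437,-.0655])
def bench(u,v,z): q=ray('scene',u,v,z)[:2]-O; return (q@bx*1000).round(1),(q@by*1000).round(1)
g=lambda x,y:(300+x/6,165+y/6)
for k,z,p in(('batten L top',.104,(408,115)),('batten L bot',.104,(315,465)),('batten R top',.104,(468,130)),('batten R bot',.104,(370,500)),('orange R top',.106,(385,140)),('orange R bot',.106,(300,440)),('orange L top',.106,(240,115)),('orange L bot',.106,(150,405))): print(k,bench(*g(*p),z))
# row profiles: brown onset (batten) and orange->pale->brown
for v in(188,195,202,210,218,226,234,239):
    print(v,[(u,im[v,u,0],im[v,u,1],im[v,u,2]) for u in range(0)],' '.join(f'{u}:{bgr[v,u,2]}/{bgr[v,u,0]}' for u in range(int(372-(v-188)*.285)-9,int(372-(v-188)*.285)+3)))
```

```text
batten L top (np.float64(-90.0), np.float64(140.1))
batten L bot (np.float64(89.6), np.float64(142.0))
batten R top (np.float64(-90.0), np.float64(167.4))
batten R bot (np.float64(98.5), np.float64(167.4))
orange R top (np.float64(-72.8), np.float64(133.3))
orange R bot (np.float64(81.3), np.float64(133.3))
orange L top (np.float64(-66.8), np.float64(68.6))
orange L bot (np.float64(83.7), np.float64(69.5))
188 [] 363:248/91 364:249/115 365:246/128 366:208/88 367:142/44 368:139/44 369:136/42 370:134/42 371:133/42 372:132/42 373:132/42 374:136/44
195 [] 361:247/90 362:244/92 363:244/116 364:219/95 365:141/45 366:139/44 367:135/42 368:135/42 369:132/43 370:129/40 371:134/43 372:140/44
202 [] 359:245/87 360:237/82 361:240/112 362:221/97 363:139/44 364:138/44 365:135/43 366:135/44 367:133/43 368:133/42 369:137/44 370:141/45
210 [] 356:247/105 357:246/88 358:249/110 359:241/110 360:179/69 361:139/44 362:135/42 363:135/43 364:134/43 365:131/40 366:135/42 367:139/44
218 [] 354:238/85 355:246/87 356:252/126 357:241/114 358:141/50 359:139/45 360:135/43 361:134/41 362:134/42 363:141/44 364:143/45 365:141/45
226 [] 352:242/86 353:248/95 354:253/139 355:241/120 356:139/45 357:140/44 358:135/42 359:134/41 360:136/43 361:141/45 362:143/44 363:142/44
234 [] 349:250/119 350:246/88 351:248/101 352:248/123 353:221/97 354:139/45 355:136/43 356:132/41 357:133/41 358:139/44 359:146/47 360:145/47
239 [] 348:227/72 349:244/101 350:252/135 351:240/114 352:157/57 353:140/45 354:133/43 355:132/41 356:135/43 357:164/51 358:202/63 359:200/62
```

Ray casts put the panel edges parallel to the batten (bench y 133.3 at both ends) with no gap, so it is flush and snug. I relax the preload slightly, then let go.

>>> {"op": "move_arm", "data": {"deltas": [{"dx": -0.01, "dy": -0.08, "dz": 0.02, "rx": 0, "ry": 0, "rz": 0}, {"dx": 0, "dy": 0, "dz": 0, "rx": 0, "ry": 0, "rz": 0}]}}

```text
clock: 25.1
eef_pos: [0.5513, -0.0221, 0.1113]
tcp_rot: [0.76, 0.65, -0.003, 0.002]
contact_force: [-5.4, -18.5, 5.6]
width: 0.279
```

>>> {"op": "move_arm", "data": {"deltas": [{"dx": 0, "dy": 0, "dz": 0, "rx": 0, "ry": 0, "rz": 0}, {"dx": 0, "dy": 0, "dz": 0, "rx": 0, "ry": 0, "rz": 0}, {"dx": 0, "dy": 0, "dz": 0, "rx": 0, "ry": 0, "rz": 0}, {"dx": 0, "dy": 0, "dz": 0, "rx": 0, "ry": 0, "rz": 0}], "grip": -0.2}}

```text
clock: 25.6
eef_pos: [0.552, -0.0176, 0.1109]
tcp_rot: [0.76, 0.65, 0.0, -0.0]
contact_force: [0.2, -0.8, -0.3]
width: 0.604
```

>>> {"op": "move_arm", "data": {"deltas": [{"dx": -0.06, "dy": -0.4, "dz": 0.3, "rx": 0, "ry": 0, "rz": 0}, {"dx": 0, "dy": 0, "dz": 1.5, "rx": 0, "ry": 0, "rz": 0}, {"dx": 0, "dy": 0, "dz": 3, "rx": 0, "ry": 0, "rz": 0}, {"dx": 0, "dy": 0, "dz": 4, "rx": 0, "ry": 0, "rz": 0}, {"dx": 0, "dy": 0, "dz": 4, "rx": 0, "ry": 0, "rz": 0}]}}

```text
clock: 26.22
eef_pos: [0.5513, -0.0221, 0.2413]
tcp_rot: [0.76, 0.649, 0.0, 0.0]
contact_force: [0.8, 0.1, 0.3]
width: 0.599
```

>>> {"op": "move_arm", "data": {"deltas": [{"dx": -3, "dy": -5, "dz": 2, "rx": 0, "ry": 0, "rz": 0}, {"dx": -3, "dy": -5, "dz": 2, "rx": 0, "ry": 0, "rz": 0}, {"dx": -3, "dy": -5, "dz": 0, "rx": 0, "ry": 0, "rz": 0}, {"dx": 0, "dy": -4, "dz": 0, "rx": 0, "ry": 0, "rz": 0}, {"dx": 0, "dy": 0, "dz": 0, "rx": 0, "ry": 0, "rz": 0}]}}

```text
clock: 26.85
eef_pos: [0.4613, -0.2148, 0.2804]
tcp_rot: [0.762, 0.648, 0.0, 0.001]
contact_force: [-0.1, 0.1, -0.4]
width: 0.6
```

Run:
```python
from h import *
s=snap('scene','s8.png');t=snap('top','t8.png')
o=arm.observe();print(o['clock'],o['eef_pos'],o['contact_force'])
s=cv2.imread('pics/s8.png');t=cv2.imread('pics/t8.png')
c=np.vstack([np.hstack([cv2.resize(s[165:265,300:400],None,fx=4,fy=4,interpolation=2),cv2.resize(t[150:250,225:325],None,fx=4,fy=4,interpolation=2)]),cv2.resize(s[100:300,180:580],None,fx=1,fy=1).repeat(1,0) if 0 else np.hstack([s[100:300,140:540],np.zeros((200,400,3),np.uint8)])])
cv2.imwrite('pics/c8.png',c)
```

```text
26.95 [ 0.46123741 -0.21203637  0.27968171] [-0.05832862 -0.26687354 -0.07425799]
```

View pics/c8.png

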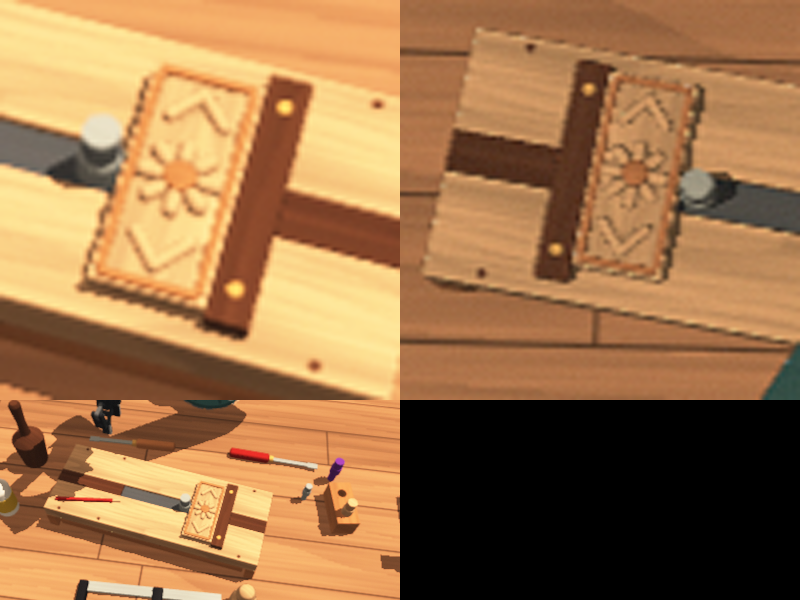

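The picture shows the dog in the slot touching the panel at about (326,200) in the scene, the panel flush to the batten, the gripper clear and the other things in view undisturbed. I'm handing in.

```bash
python3 -c "
from h import *
print(ray('scene',300+100/4,165+130/4,.134),ray('top',225+(698-400)/4,150+188/4,.134)); print(arm.sign_off())"
```

```text
[ 0.55240342 -0.02096926  0.134     ] [ 0.5459211  -0.02570745  0.134     ]
the job is handed in; nothing more can be done
None
```

The job is done and handed in at about 27 s on the clock, well under the 67 s limit.

- **Dog and socket:** I took the larger grey dog from the rack, and left the beech, purple and small grey ones. I slid its nose along the strip with about 9 N of down force until it dropped in near world y = -0.112 m. It went in 40 mm, down to firm contact.
- **Panel:** I drew the wagon about 90 mm, against about 11 N, until the panel came up flush. The sideways force peaked at about 21 N, so the panel took roughly 10 N, well under the 50 N that bruises it. The dog ended at bench y ≈ 44 mm against 45 expected.
- **Last checks:** Just before release, the panel's edges measured parallel to the batten with no gap showing. The last picture shows the dog standing against the panel, the gripper clear, the wrist force near zero and the other things in view undisturbed.

**Doubts:**
- The two camera fixes of the dog's top, picked by eye, disagreed by about 6 mm in x and 5 mm in y. The fully-home reading therefore rests on the tool height and contact force.
- On opening, the gripper sprang about 4.5 mm towards the panel as the preload let go, and may have brushed it. Force at the end of that move was under 1 N, and the panel looked flush afterwards.

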